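# Feel round a jar's rim for chips

### The job

Check the rim of the open stoneware jar on the scale for chips: with the fingers shut and pointing down, run the fingertips along the top of the rim, starting above the yellow tag and going all the way round, clockwise as seen from above, until they are back above the tag. Keep the touch light, so that the scale is only slightly pressed down, and do not lift, shift or tip the jar. Leave the lid, the can and the amber jar alone and finish with the hand clear of everything.

Things in the scene. Friction and masses are not known exactly. Their poses are not given: they have to be found in the camera images.
- jar: open stoneware jar, white glaze, round: 124 mm outside diameter (120 mm at the foot), wall 8 mm, 140 mm tall, 0.93 to 1.27 kg, standing loose on the scale's platform. Origin: centre of its underside; z up; its +x points to the yellow tag. The rim is the flat 8 mm wide top of the wall, all at one height. The yellow plastic tag hangs on the outside of the wall, 26 mm wide, reaches out to 76 mm from the jar's axis, its top 20 mm below the rim.
- jar_rim (a point): centre of the jar's open mouth, level with the top of the rim
- scale: grey spring counter scale, 200 x 200 mm, housing 50 mm tall, fixed to the bench; origin at the centre of its underside; a round dial on its -x side. Its platform top stands 80 mm above the bench when empty.
- platform_mid (a point): centre of the top of the scale's square black rubber-topped platform (170 x 170 mm); the rubber grips the jar's foot well
- platform (a joint): how far the scale's platform is pressed down, m: 0 empty, 0.018 at its stop. It goes straight down, with a damped spring of 1800 N/m (1.8 N per mm); the jar alone presses it down 5 to 7 mm, and a light touch on the rim sinks jar and platform a little further; they come up again when let go.
- lid: the jar's white lid lying on the bench, 128 mm diameter, 55 mm tall with its knob, loose; origin at the centre of its underside
- can: small white jerrycan, 70 x 100 mm, 150 mm tall, black cap, loose; origin at the centre of its underside
- flask: amber jar, 60 mm diameter, 130 mm tall, black cap, loose; origin at the centre of its underside
- rim0 (a point): point on the top of the rim, mid-wall, 58 mm from the jar's axis, above the yellow tag: the trace starts and ends here
- rim1 (a point): point on the top of the rim, mid-wall, 58 mm from the jar's axis, 45 degrees clockwise (seen from above) from the tag
- rim2 (a point): point on the top of the rim, mid-wall, 58 mm from the jar's axis, 90 degrees clockwise (seen from above) from the tag
- rim3 (a point): point on the top of the rim, mid-wall, 58 mm from the jar's axis, 135 degrees clockwise (seen from above) from the tag
- rim4 (a point): point on the top of the rim, mid-wall, 58 mm from the jar's axis, 180 degrees clockwise (seen from above) from the tag
- rim5 (a point): point on the top of the rim, mid-wall, 58 mm from the jar's axis, 225 degrees clockwise (seen from above) from the tag
- rim6 (a point): point on the top of the rim, mid-wall, 58 mm from the jar's axis, 270 degrees clockwise (seen from above) from the tag
- rim7 (a point): point on the top of the rim, mid-wall, 58 mm from the jar's axis, 315 degrees clockwise (seen from above) from the tag
Things that resemble listed ones, but are neither listed nor needed, are in the scene too. Leave any green, red or turquoise look-alike of the jar alone.

How it is judged:
On the way, in this order (a step that is already met when the one before it is completed fails the run):
1. the fingertips touch the top of the rim above the yellow tag (contact force between the fingers and jar above 0.3 N and horizontal distance between the grasp point and rim0 below 0.02 m and z of the grasp point in the frame of jar above 0.14 m), for 0.05 s.
2. they touch the rim 45 degrees clockwise from the tag (contact force between the fingers and jar above 0.3 N and horizontal distance between the grasp point and rim1 below 0.02 m and z of the grasp point in the frame of jar above 0.14 m), for 0.05 s.
3. they touch the rim 90 degrees clockwise from the tag (contact force between the fingers and jar above 0.3 N and horizontal distance between the grasp point and rim2 below 0.02 m and z of the grasp point in the frame of jar above 0.14 m), for 0.05 s.
4. they touch the rim 135 degrees clockwise from the tag (contact force between the fingers and jar above 0.3 N and horizontal distance between the grasp point and rim3 below 0.02 m and z of the grasp point in the frame of jar above 0.14 m), for 0.05 s.
5. they touch the rim 180 degrees clockwise from the tag (contact force between the fingers and jar above 0.3 N and horizontal distance between the grasp point and rim4 below 0.02 m and z of the grasp point in the frame of jar above 0.14 m), for 0.05 s.
6. they touch the rim 225 degrees clockwise from the tag (contact force between the fingers and jar above 0.3 N and horizontal distance between the grasp point and rim5 below 0.02 m and z of the grasp point in the frame of jar above 0.14 m), for 0.05 s.
7. they touch the rim 270 degrees clockwise from the tag (contact force between the fingers and jar above 0.3 N and horizontal distance between the grasp point and rim6 below 0.02 m and z of the grasp point in the frame of jar above 0.14 m), for 0.05 s.
8. they touch the rim 315 degrees clockwise from the tag (contact force between the fingers and jar above 0.3 N and horizontal distance between the grasp point and rim7 below 0.02 m and z of the grasp point in the frame of jar above 0.14 m), for 0.05 s.
9. they are back on the rim above the tag (all of step 1), for 0.05 s.
At the end, for the whole second after the job is handed in: Rim touched (over 0.3 N, within 20 mm of each rim point) in clockwise order from tag back to tag; jar upright (0.06 rad), at rest on the scale within 30 mm of the platform's centre; lid, can and amber jar within 15 mm of their starts (angle between jar's own z axis and vertical below 0.06 rad and horizontal distance between jar and platform_mid below 0.03 m and z of jar in the frame of scale between 0.066 and 0.08 m and linear speed of jar below 0.02 m/s and distance of each of lid, can, flask from where it was at the start of the episode below 0.015 m).
It fails at once if the fingers press on the jar with more than 15 N (contact force between the fingers and jar above 15 N).
It fails at once if the jar is lifted off the scale (z of jar in the frame of scale above 0.085 m).
It fails at once if the jar is tipped (angle between jar's own z axis and vertical above 0.12 rad).
It fails at once if the jar is shifted to more than 30 mm from the platform's centre (horizontal distance between jar and platform_mid above 0.03 m).
It fails at once if the lid, the can or the amber jar is disturbed (distance of any of lid, can, flask from where it was at the start of the episode above 0.015 m).
It also fails if it takes over 72 s, if anything falls off the work surface, if the arm or the gripper's body presses on something with over 40 N, if the wrist force passes 120 N, or if a joint passes its speed limit or range.

### The arm

A 7-joint arm with a two-finger parallel gripper is mounted at the origin on the work surface. World frame = base frame: x ahead of the robot, y to its left, z up, the work surface at z = 0. Lengths are in m, angles in rad, forces in N, time in s.
With the tool pointing down it reaches from about 0.4 to 0.85 m from the base axis. Payload 4.5 kg.
Tool frame: the origin (TCP) lies between the finger pads; the fingertips stand 14 mm ahead of it and the grasp point (between the pads) lies 5 mm behind it; x points along the fingers, z is the direction in which the jaws open and shut, and the axes are right-handed (so a half turn about x gives the same grasp; the last joint's range is limited). The gripper opens to 88 mm and grips with 3 to 60 N. Pads are 18 mm wide; open, the fingers measure 123 mm over their backs; the gripper's body (75 mm by 187 mm) begins 45 mm behind the grasp point.
Start: joints at [1.362, 0.689, -0.195, 1.565, 0.157, 0.902, -0.215], TCP at [0.15, -0.607, 0.253] pointing down, gripper open.
Joint ranges: [-3.01, 3.01], [-0.46, 2.08], [-1.47, 1.51], [0.13, 2.56], [-1, 4.14], [0.04, 2.09], [-2.66, 2.66]. Speed limits (rad/s): [2.57, 2.57, 3.14, 3.14, 3.14, 3.14, 3.14].

### API

Orientations are given as a unit quaternion [x, y, z, w].
In Python, from plant import r, cams gives the robot as it stands.
- The arm moves only by the tool apply_moves, never from a script. Its arguments are lists of equal length, an entry for each row: "travel": the shift along the world's x, y, z in cm, a list of three; "roll": the turn about the world's z in degrees; "gripper": the finger opening in cm, from 0 to 8.81. In form: {"travel": [[x, y, z], ...], "roll": [roll, ...], "gripper": [gripper, ...]}. A call has exactly 8 rows; each row is the pose to reach, as a shift and turn from the pose commanded when the call began; what a row does not reach only later rows make up. A row lasts 1/12 s, in which the tool goes at most 41.7 mm and 7.16 degrees, less where a joint would pass 70% of its speed; a pose out of reach is approached as far as the arm can. A call with a gripper value outside its range is refused whole. The fingers move at their own pace and stop on an object; "newtons" is the grip in N (left out, the last holds). Time passes only in rows, so rows that repeat a pose let the fingers close, or fill a call up. It gives the time, the measured TCP pose, the force and the opening at its end, in the units of the state.
- r.get_state(): the state, without advancing time (a new reading comes with each control period).
- cams.snapshot(name): name is "scene" or "top"; returns a dict with "image" (400x640x3 uint8, red, green, blue), "fx", "fy", "cx", "cy" (pixels), "dist" ([k1, k2, p1, p2, k3] as OpenCV has them; the pictures are not rectified), "R" (3x3) and "t" (3): a world point X has camera coordinates R X + t. Camera axes: x right, y down, z forward; pixel columns grow to the right and rows downward; lengths in m; the calibration is good to about 2 mm. A picture is of the moment at which its call begins. There is no depth.
- r.finish_job(): hands the job in, once; it reports no verdict.
The state is a dict: "clock": time; "q": joint angles; "qd": joint speeds; "joint_torque": joint torques, N m; "tool_pos": TCP position; "eef_rot": TCP orientation; "contact_force": force on the tool from outside, world axes, zero at the start; "moment": the same for the moment, N m; "opening": opening from 0.0 (shut) to 1.0 (fully open).
Only numpy, scipy, OpenCV 4.12 (cv2) and the standard library are available. Lean on these libraries where they do the work, as an engineer would, in place of code of your own. Each camera call takes 0.05 s, during which the arm holds its last target. There are 200 camera calls.

## Working session

There is one attempt and no reset: what is moved stays moved. The work goes in short steps, Python scripts to look and compute and a tool call to move; the robot and the scene stay as the last step left them, time stands still between calls to the robot, and variables do not carry over. Pictures are saved under pics/ and viewed, about 8 in all and at most 12, crops included, and the job is handed in when it is done.

Besides the shell and the picture viewer there is one more tool, called as a command line: name --pt "numbers of a row" for each row, then --argument value for the rest. apply_moves: Moves the arm, as the interface text tells. Its arguments: {"type":"object","properties":{"travel":{"type":"array","items":{"type":"array","items":{"type":"number"}}},"roll":{"type":"array","items":{"type":"number"}},"gripper":{"type":"array","items":{"type":"number"}},"newtons":{"type":"number"}},"required":["travel","roll","gripper"]}

```bash
mkdir -p pics; ls; python3 - <<'E'
from plant import r,cams
import cv2,json,numpy as np
for n in("scene","top"):
    s=cams.snapshot(n); cv2.imwrite(f"pics/{n}0.png",s["image"][:,:,::-1])
    print(n,{k:np.round(v,4).tolist() for k,v in s.items() if k!="image"})
    s={k:(np.asarray(v)) for k,v in s.items()}; np.savez(f"{n}0.npz",**s)
print(r.get_state())
E
```

```text
pics
scene {'fx': 409.4911, 'fy': 409.4911, 'cx': 322.0417, 'cy': 196.4471, 'dist': [-0.1017, 0.0, 0.0, 0.0, 0.0], 'R': [[0.2076, 0.9782, 0.0102], [0.7331, -0.1486, -0.6636], [-0.6476, 0.1452, -0.748]], 't': [-0.1862, -0.2979, 1.427]}
top {'fx': 386.128, 'fy': 386.128, 'cx': 317.2982, 'cy': 193.7439, 'dist': [-0.0577, 0.0, 0.0, 0.0, 0.0], 'R': [[0.0256, -0.9997, -0.0042], [-0.9868, -0.0246, -0.1601], [0.1599, 0.0082, -0.9871]], 't': [0.0601, 0.5734, 0.8804]}
{'clock': 0.1, 'q': array([ 1.361797  ,  0.68988991, -0.19451598,  1.56618623,  0.15727131,
        0.90251629, -0.2151022 ]), 'qd': array([ 0.00050832, -0.00170797,  0.00128145, -0.00435866,  0.00146912,
        0.00128598,  0.0002773 ]), 'joint_torque': array([-2.98488325e-03, -5.28501606e+01, -1.27119239e+00, -1.53837276e+01,
       -5.24843065e-02,  1.98900794e-03,  5.19025718e-05]), 'tool_pos': array([ 0.15010095, -0.60616833,  0.25201082]), 'eef_rot': array([ 0.4360792 ,  0.55735073, -0.43543302,  0.55641098]), 'contact_force': array([0.01769192, 0.64482721, 0.07282218]), 'moment': array([0.016593  , 0.02084059, 0.03279132]), 'opening': 1.002366802649746}
```

View pics/scene0.png

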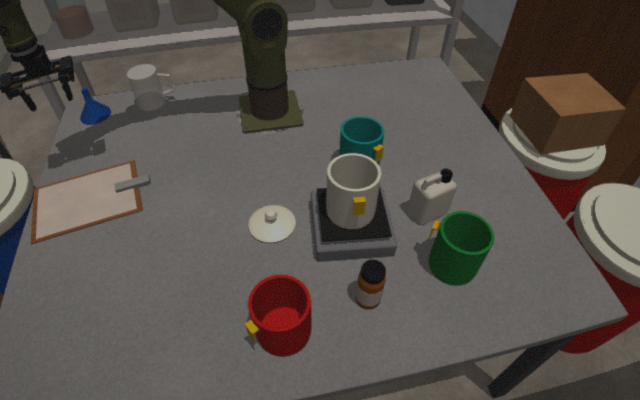

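View pics/top0.png

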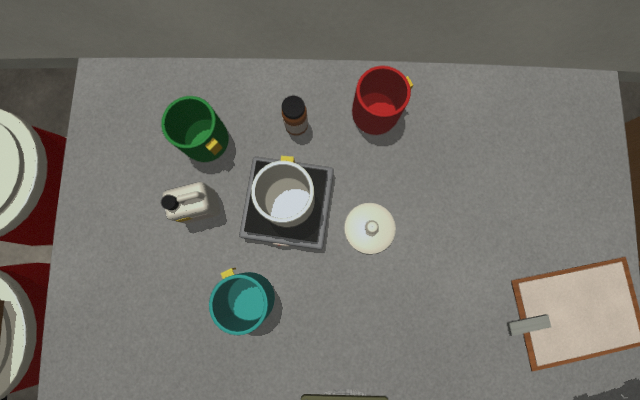

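The candidates are white at top (283,193) / scene (352,190), teal at (241,303), green at (195,128) and red at (381,100). Only the white one stands on the scale with white glaze. I'll fit its rim and tag, then confirm in an enlarged crop.

```bash
cat > h.py <<'E'
import numpy as np,cv2
from scipy.optimize import minimize
def proj(s,X):
    K=np.array([[s['fx'],0,s['cx']],[0,s['fy'],s['cy']],[0,0,1]],float)
    return cv2.projectPoints(np.asarray(X,float).reshape(-1,1,3),cv2.Rodrigues(np.asarray(s['R']))[0],np.asarray(s['t']),K,np.asarray(s['dist']))[0][:,0]
def ray(s,uv):
    K=np.array([[s['fx'],0,s['cx']],[0,s['fy'],s['cy']],[0,0,1]],float)
    n=cv2.undistortPoints(np.array(uv,float).reshape(-1,1,2),K,np.asarray(s['dist']))[0,0]
    return -s['R'].T@s['t'], s['R'].T@np.r_[n,1]
A=np.linspace(0,2*np.pi,181)[:-1]
def circ(c,rad): return np.c_[c[0]+rad*np.cos(A),c[1]+rad*np.sin(A),0*A+c[2]]
def samp(g,p): return cv2.remap(g,p[:,0].astype('f4')[None],p[:,1].astype('f4')[None],cv2.INTER_LINEAR)[0]
def cost(c,S):
    v=0
    for s,g in S:   # bright ring: mid-wall minus outside and inside
        m=samp(g,proj(s,circ(c,.058)));o=samp(g,proj(s,circ(c,.066)));i=samp(g,proj(s,circ(c,.050)))
        v-=np.clip(m-o,-20,40).mean()+np.clip(m-i,-20,40).mean()
    return v
E
python3 - <<'E'
from h import *
S=[]
for n in("scene","top"):
    s=dict(np.load(n+"0.npz")); S.append((s,cv2.cvtColor(s['image'],cv2.COLOR_RGB2GRAY).astype('f4')))
C,d=ray(S[1][0],(283,193-2)); 
x0=C+d*(.214-C[2])/d[2]; print("init",x0)
best=None
for dx in(-.015,0,.015):
  for dy in(-.015,0,.015):
    m=minimize(cost,x0+[dx,dy,0],args=(S,),method='Nelder-Mead',options=dict(initial_simplex=x0+[dx,dy,0]+np.r_[np.zeros((1,3)),.006*np.eye(3)]))
    if best is None or m.fun<best.fun: best=m
print(best.x,best.fun)
for k in(0,1):
    m=minimize(lambda p:cost([p[0],p[1],.214],[S[k]]),best.x[:2],method='Nelder-Mead',options=dict(initial_simplex=best.x[:2]+np.array([[0,0],[.004,0],[0,.004]])));print("single",k,m.x,m.fun)
c=best.x
tiles=[]
for (s,g),(u,v) in zip(S,((355,190),(285,190))):
    h=cv2.cvtColor(s['image'],cv2.COLOR_RGB2HSV)
    m=cv2.inRange(h,(20,130,90),(35,255,255)); m2=np.zeros_like(m); m2[v-50:v+50,u-40:u+40]=m[v-50:v+50,u-40:u+40]
    ys,xs=np.nonzero(m2);
    uv=(xs.mean(),ys.mean()); C,d=ray(s,uv); zz=c[2]-(.02 if u==285 else .033); P=C+d*(zz-C[2])/d[2]
    print("tag px",uv,len(xs),P,"angle",np.degrees(np.arctan2(P[1]-c[1],P[0]-c[0])),np.hypot(*(P-c)[:2]))
    f=6;a=cv2.resize(s['image'][v-45:v+45,u-33:u+33],None,fx=f,fy=f,interpolation=cv2.INTER_CUBIC)[:,:,::-1].copy()
    for rad,col in((.062,(0,0,255)),(.054,(0,255,0))):
        p=((proj(s,circ(c,rad))-[u-33,v-45]+.5)*f).astype(int)
        for q in p[::3]: cv2.circle(a,tuple(map(int,q)),1,col,-1)
    tiles.append(a)
cv2.imwrite("pics/fit.png",np.hstack(tiles))
# other things, quick from top view
s=S[1][0]
for n,uv,z in(("flask cap",(293,106),.13),("can",(187,200),.13),("lidknob",(372,227),.055),("greenrim",(190,123),.14),("redrim",(384,93),.14),("tealrim",(240,303),.14),("sc1",(254,157),.075),("sc2",(333,165),.075),("sc3",(325,245),.07),("sc4",(242,237),.07)):
    C,d=ray(s,uv);print(n,np.round(C+d*(z-C[2])/d[2],3))
E
```

```text
init [0.54836091 0.14064173 0.214     ]
[0.54906338 0.14400263 0.21329937] -147.14138793945312
single 0 [0.55006338 0.14600263] -80.0
single 1 [0.54894169 0.14390723] -67.14196014404297
tag px (np.float64(365.9651162790698), np.float64(185.95348837209303)) 258 [0.57112257 0.17123554 0.18029937] angle 50.99185753637704 0.03504624758348489
tag px (np.float64(287.27777777777777), np.float64(158.22222222222223)) 54 [0.62006032 0.13665956 0.19329937] angle -5.904988946510449 0.07137567183116691
flask cap [0.759 0.134 0.13 ]
can [0.537 0.359 0.13 ]
lidknob [ 0.494 -0.056  0.055]
greenrim [0.71  0.363 0.14 ]
redrim [ 0.791 -0.071  0.14 ]
tealrim [0.323 0.228 0.14 ]
sc1 [0.651 0.226 0.075]
sc2 [0.637 0.039 0.075]
sc3 [0.449 0.054 0.07 ]
sc4 [0.463 0.245 0.07 ]
```

View pics/fit.png

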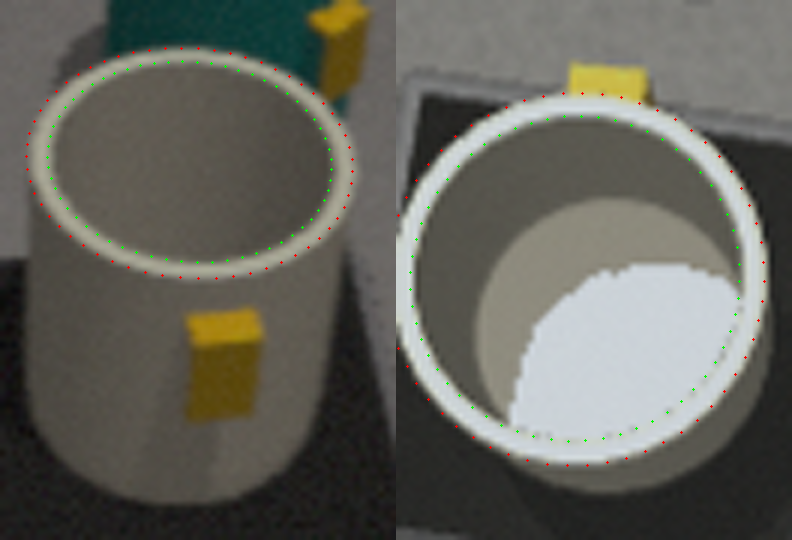

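The fit lies on the rim in both views: centre (0.549, 0.144), z≈0.213. The tag is at about −6°, so rim0 ≈ (0.607, 0.138). Only the white jar on the scale fits the description, so I'm approaching now.

apply_moves --pt "3.7 1.5 1" --pt "7.4 3 2" --pt "11 4.5 3" --pt "15 6 3" --pt "18.5 7.5 3" --pt "22 9 3" --pt "26 10.5 3" --pt "30 12 3" --roll '[0,0,0,0,0,0,0,0]' --gripper '[0,0,0,0,0,0,0,0]' --newtons 10

```text
clock: 0.77
tool_pos: [0.4495, -0.4863, 0.2824]
eef_rot: [0.436, 0.557, -0.436, 0.556]
contact_force: [1.0, -0.4, -1.3]
opening: 0.417
```

```bash
cat > st.py <<'E'
from plant import r
import numpy as np
s=r.get_state()
for k in("clock","q","tool_pos","eef_rot","contact_force","moment","opening"): print(k,np.round(s[k],4))
E
python3 st.py
```

```text
clock 0.7667
q [ 0.8418  0.7119 -0.1686  1.4055  0.1282  1.036  -0.6804]
tool_pos [ 0.4495 -0.4863  0.2824]
eef_rot [ 0.4357  0.5572 -0.436   0.5564]
contact_force [ 0.99   -0.4427 -1.3053]
moment [-0.0705 -0.0201 -0.0846]
opening 0.417
```

apply_moves --pt "1 4 0" --pt "2 8 0" --pt "3 12 0" --pt "4 16 0" --pt "5 20 0" --pt "6 24 0" --pt "7 28 0" --pt "8 32 0" --roll '[0,0,0,0,0,0,0,0]' --gripper '[0,0,0,0,0,0,0,0]'

```text
clock: 1.43
tool_pos: [0.5281, -0.1655, 0.2825]
eef_rot: [0.436, 0.557, -0.436, 0.557]
contact_force: [0.3, -0.4, 0.1]
opening: 0.006
```

apply_moves --pt "1 4 0" --pt "2 8 0" --pt "3 12 0" --pt "4 16 0" --pt "5 20 0" --pt "6 24 0" --pt "7 28 0" --pt "7.8 30.5 0" --roll '[0,0,0,0,0,0,0,0]' --gripper '[0,0,0,0,0,0,0,0]'

```text
clock: 2.1
tool_pos: [0.6058, 0.1436, 0.2824]
eef_rot: [0.435, 0.559, -0.434, 0.557]
contact_force: [0.2, -0.2, 0.5]
opening: 0.001
```

```bash
python3 st.py
```

```text
clock 2.1
q [-0.2293  0.6513 -0.1366  1.5393  0.0973  0.9575 -1.7169]
tool_pos [0.6058 0.1436 0.2824]
eef_rot [ 0.435   0.5589 -0.4336  0.5571]
contact_force [ 0.1717 -0.2425  0.4648]
moment [ 0.0579 -0.0088  0.0273]
opening 0.0013
```

apply_moves --pt "0 0 -1" --pt "0 0 -2" --pt "0 0 -3" --pt "0 0 -4" --pt "0 0 -4.5" --pt "0 0 -4.8" --pt "0 0 -4.8" --pt "0 0 -4.8" --roll '[0,0,0,0,0,0,0,0]' --gripper '[0,0,0,0,0,0,0,0]'

```text
clock: 2.77
tool_pos: [0.6065, 0.137, 0.2349]
eef_rot: [0.436, 0.557, -0.436, 0.557]
contact_force: [0.1, 0.7, -0.2]
opening: 0.003
```

```bash
python3 - <<'E'
from plant import r,cams
import cv2,numpy as np
from h import *
t=[]
for n,(u,v) in(("scene",(355,180)),("top",(285,185))):
    s=cams.snapshot(n); np.savez(f"{n}1.npz",**{k:np.asarray(v) for k,v in s.items()})
    a=cv2.resize(s["image"][v-50:v+50,u-40:u+40],None,fx=5,fy=5,interpolation=cv2.INTER_CUBIC)[:,:,::-1].copy()
    for q in ((proj(s,[[.6067,.138,.2133]])-[u-40,v-50]+.5)*5).astype(int): cv2.circle(a,tuple(map(int,q)),3,(0,0,255),-1)
    t.append(a)
cv2.imwrite("pics/near.png",np.hstack(t))
E
python3 st.py
```

```text
clock 2.8667
q [-0.2254  0.7019 -0.1285  1.5968  0.1106  0.8489 -1.7253]
tool_pos [0.6067 0.1374 0.2353]
eef_rot [ 0.4362  0.5565 -0.4355  0.5571]
contact_force [ 0.3784  0.8652 -0.5032]
moment [ 0.0172 -0.0194 -0.0198]
opening 0.0028
```

View pics/near.png

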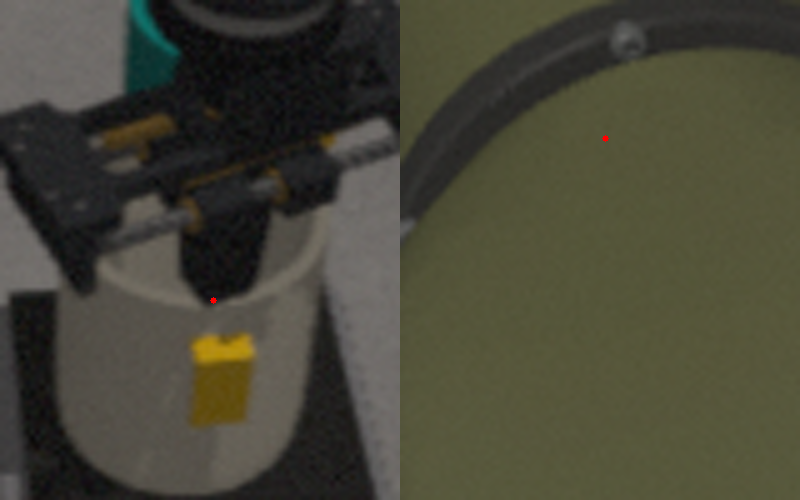

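The closed tips at crop (213,300) are about 8 mm above the rim, right over the tag. I'll go down gently.

apply_moves --pt "0 0 -0.3" --pt "0 0 -0.5" --pt "0 0 -0.6" --pt "0 0 -0.7" --pt "0 0 -0.8" --pt "0 0 -0.9" --pt "0 0 -0.9" --pt "0 0 -0.9" --roll '[0,0,0,0,0,0,0,0]' --gripper '[0,0,0,0,0,0,0,0]'

```text
clock: 3.53
tool_pos: [0.6064, 0.1376, 0.2261]
eef_rot: [0.436, 0.557, -0.436, 0.557]
contact_force: [-1.0, -0.5, 4.9]
opening: 0.006
```

```bash
python3 st.py
```

```text
clock 3.5333
q [-0.2265  0.7127 -0.1273  1.6062  0.113   0.8296 -1.7275]
tool_pos [0.6064 0.1376 0.2261]
eef_rot [ 0.4358  0.5568 -0.4357  0.557 ]
contact_force [-0.9947 -0.5475  4.8612]
moment [-0.0654  0.3487  0.0099]
opening 0.0062
```

About 4.9 N of contact, already light, and 2.7 mm of sinking agrees with the spring. I'll work out the rows for the circle.

```bash
python3 - <<'E'
import numpy as np
for k in range(8):
    p=lambda a:5.8*np.array([np.cos(np.radians(a)),np.sin(np.radians(a))])
    a0=-6-45*k; base=np.round(p(a0),1)
    print(k,[np.round(np.round(p(a0-45*j/8),1)-base,1).tolist() for j in range(1,9)])
E
```

```text
0 [[-0.1, -0.6], [-0.3, -1.1], [-0.5, -1.7], [-0.7, -2.2], [-1.0, -2.7], [-1.3, -3.1], [-1.7, -3.5], [-2.1, -3.9]]
1 [[-0.5, -0.3], [-1.0, -0.6], [-1.5, -0.9], [-2.1, -1.1], [-2.6, -1.2], [-3.2, -1.3], [-3.7, -1.3], [-4.3, -1.3]]
2 [[-0.6, 0.1], [-1.1, 0.3], [-1.7, 0.5], [-2.2, 0.7], [-2.7, 1.0], [-3.1, 1.3], [-3.5, 1.7], [-3.9, 2.1]]
3 [[-0.3, 0.5], [-0.6, 1.0], [-0.9, 1.5], [-1.1, 2.1], [-1.2, 2.6], [-1.3, 3.2], [-1.3, 3.7], [-1.3, 4.3]]
4 [[0.1, 0.6], [0.3, 1.1], [0.5, 1.7], [0.7, 2.2], [1.0, 2.7], [1.3, 3.1], [1.7, 3.5], [2.1, 3.9]]
5 [[0.5, 0.3], [1.0, 0.6], [1.5, 0.9], [2.1, 1.1], [2.6, 1.2], [3.2, 1.3], [3.7, 1.3], [4.3, 1.3]]
6 [[0.6, -0.1], [1.1, -0.3], [1.7, -0.5], [2.2, -0.7], [2.7, -1.0], [3.1, -1.3], [3.5, -1.7], [3.9, -2.1]]
7 [[0.3, -0.5], [0.6, -1.0], [0.9, -1.5], [1.1, -2.1], [1.2, -2.6], [1.3, -3.2], [1.3, -3.7], [1.3, -4.3]]
```

apply_moves --pt "-0.1 -0.6 0.05" --pt "-0.3 -1.1 0.05" --pt "-0.5 -1.7 0.05" --pt "-0.7 -2.2 0.05" --pt "-1.0 -2.7 0.05" --pt "-1.3 -3.1 0.05" --pt "-1.7 -3.5 0.05" --pt "-2.1 -3.9 0.05" --roll '[0,0,0,0,0,0,0,0]' --gripper '[0,0,0,0,0,0,0,0]'

```text
clock: 4.2
tool_pos: [0.5854, 0.0981, 0.2265]
eef_rot: [0.436, 0.556, -0.436, 0.557]
contact_force: [1.7, 2.2, 4.4]
opening: 0.002
```

apply_moves --pt "-0.5 -0.3 0" --pt "-1.0 -0.6 0" --pt "-1.5 -0.9 0" --pt "-2.1 -1.1 0" --pt "-2.6 -1.2 0" --pt "-3.2 -1.3 0" --pt "-3.7 -1.3 0" --pt "-4.3 -1.3 0" --roll '[0,0,0,0,0,0,0,0]' --gripper '[0,0,0,0,0,0,0,0]'

```text
clock: 4.87
tool_pos: [0.542, 0.0851, 0.2263]
eef_rot: [0.436, 0.557, -0.436, 0.557]
contact_force: [3.7, -0.4, 4.6]
opening: 0.002
```

```bash
python3 - <<'E'
from plant import r,cams
import cv2,numpy as np
from h import *
u,v=355,185
s=cams.snapshot("scene")
a=cv2.resize(s["image"][v-60:v+60,u-60:u+60],None,fx=5,fy=5,interpolation=cv2.INTER_CUBIC)[:,:,::-1].copy()
for q in ((proj(s,circ([.549,.144,.2123],.058))-[u-60,v-60]+.5)*5).astype(int)[::4]: cv2.circle(a,tuple(map(int,q)),1,(0,0,255),-1)
cv2.imwrite("pics/q2.png",a)
E
python3 st.py
```

```text
clock 4.9167
q [-0.1585  0.6217 -0.135   1.8316  0.1228  0.6981 -1.6906]
tool_pos [0.5405 0.0853 0.2262]
eef_rot [ 0.4351  0.5572 -0.4363  0.5566]
contact_force [1.4417 0.1731 4.2704]
moment [-0.1054 -0.5481 -0.0081]
opening 0.0031
```

View pics/q2.png

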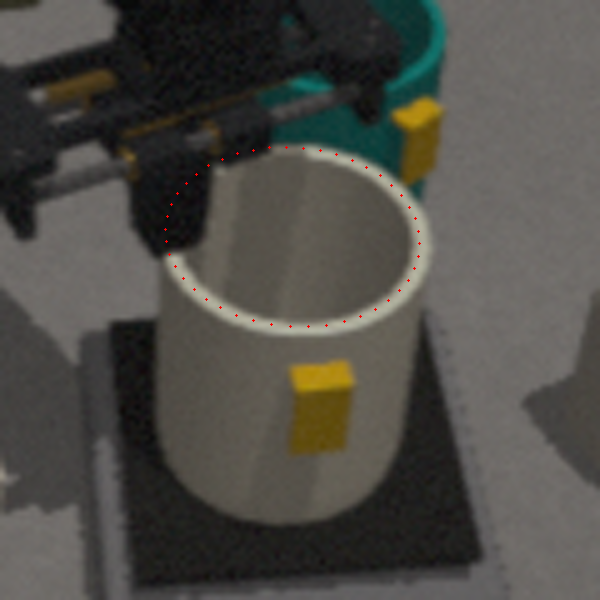

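The fingertips sit on the rim at crop (185,250), and the jar is upright and within about 1–2 mm of its place. I'll continue, slightly lighter.

apply_moves --pt "-0.6 0.1 0.05" --pt "-1.1 0.3 0.05" --pt "-1.7 0.5 0.05" --pt "-2.2 0.7 0.05" --pt "-2.7 1.0 0.05" --pt "-3.1 1.3 0.05" --pt "-3.5 1.7 0.05" --pt "-3.9 2.1 0.05" --roll '[0,0,0,0,0,0,0,0]' --gripper '[0,0,0,0,0,0,0,0]'

```text
clock: 5.58
tool_pos: [0.5026, 0.1066, 0.2266]
eef_rot: [0.435, 0.557, -0.436, 0.557]
contact_force: [2.3, -1.5, 4.2]
opening: 0.005
```

apply_moves --pt "-0.3 0.5 0" --pt "-0.6 1.0 0" --pt "-0.9 1.5 0" --pt "-1.1 2.1 0" --pt "-1.2 2.6 0" --pt "-1.3 3.2 0" --pt "-1.3 3.7 0" --pt "-1.3 4.3 0" --roll '[0,0,0,0,0,0,0,0]' --gripper '[0,0,0,0,0,0,0,0]'

```text
clock: 6.25
tool_pos: [0.4899, 0.1498, 0.2266]
eef_rot: [0.435, 0.557, -0.436, 0.557]
contact_force: [0.4, -3.0, 3.7]
opening: 0.009
```

apply_moves --pt "0.1 0.6 0" --pt "0.3 1.1 0" --pt "0.5 1.7 0" --pt "0.7 2.2 0" --pt "1.0 2.7 0" --pt "1.3 3.1 0" --pt "1.7 3.5 0" --pt "2.1 3.9 0" --roll '[0,0,0,0,0,0,0,0]' --gripper '[0,0,0,0,0,0,0,0]'

```text
clock: 6.92
tool_pos: [0.5114, 0.1891, 0.2267]
eef_rot: [0.436, 0.557, -0.436, 0.557]
contact_force: [-1.9, -2.1, 4.4]
opening: 0.009
```

```bash
python3 - <<'E'
from plant import r,cams
import cv2,numpy as np
from h import *
u,v=355,185
s=cams.snapshot("scene")
a=cv2.resize(s["image"][v-60:v+60,u-60:u+60],None,fx=5,fy=5,interpolation=cv2.INTER_CUBIC)[:,:,::-1].copy()
for q in ((proj(s,circ([.549,.144,.2123],.058))-[u-60,v-60]+.5)*5).astype(int)[::4]: cv2.circle(a,tuple(map(int,q)),1,(0,0,255),-1)
cv2.imwrite("pics/q5.png",a)
E
python3 st.py
```

```text
clock 6.9667
q [-0.3677  0.6186 -0.117   1.8362  0.1054  0.6914 -1.8715]
tool_pos [0.5124 0.1901 0.2267]
eef_rot [ 0.4361  0.557  -0.435   0.5571]
contact_force [-1.646  -0.8557  3.9738]
moment [-0.3698  0.2695 -0.0597]
opening 0.0068
```

View pics/q5.png

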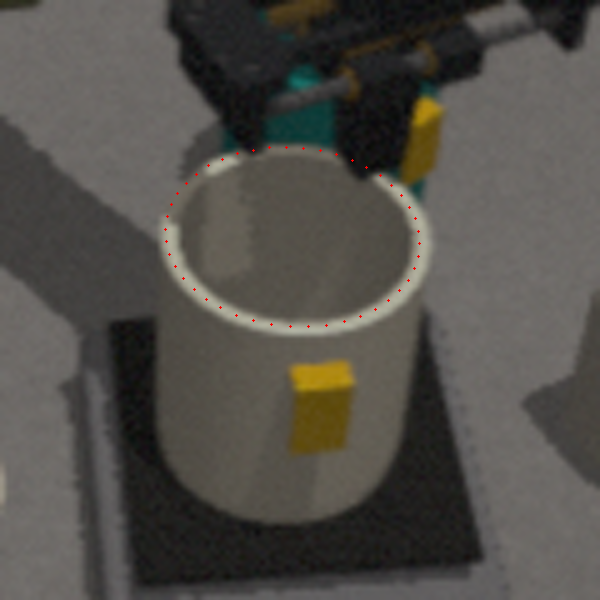

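The tips are on the rim at crop (365,170), and the jar and tag pixels haven't changed. I'll continue round to the tag, then a little past it.

apply_moves --pt "0.5 0.3 0" --pt "1.0 0.6 0" --pt "1.5 0.9 0" --pt "2.1 1.1 0" --pt "2.6 1.2 0" --pt "3.2 1.3 0" --pt "3.7 1.3 0" --pt "4.3 1.3 0" --roll '[0,0,0,0,0,0,0,0]' --gripper '[0,0,0,0,0,0,0,0]'

```text
clock: 7.63
tool_pos: [0.5547, 0.202, 0.2267]
eef_rot: [0.436, 0.557, -0.436, 0.557]
contact_force: [-3.4, 0.4, 3.9]
opening: 0.006
```

apply_moves --pt "0.6 -0.1 0" --pt "1.1 -0.3 0" --pt "1.7 -0.5 0" --pt "2.2 -0.7 0" --pt "2.7 -1.0 0" --pt "3.1 -1.3 0" --pt "3.5 -1.7 0" --pt "3.9 -2.1 0" --roll '[0,0,0,0,0,0,0,0]' --gripper '[0,0,0,0,0,0,0,0]'

```text
clock: 8.3
tool_pos: [0.5939, 0.1805, 0.2268]
eef_rot: [0.436, 0.557, -0.435, 0.557]
contact_force: [-1.2, 2.5, 4.2]
opening: 0.008
```

apply_moves --pt "0.3 -0.5 0" --pt "0.6 -1.0 0" --pt "0.9 -1.5 0" --pt "1.1 -2.1 0" --pt "1.2 -2.6 0" --pt "1.3 -3.2 0" --pt "1.3 -3.7 0" --pt "1.3 -4.3 0" --roll '[0,0,0,0,0,0,0,0]' --gripper '[0,0,0,0,0,0,0,0]'

```text
clock: 8.97
tool_pos: [0.6066, 0.1372, 0.2269]
eef_rot: [0.436, 0.557, -0.436, 0.557]
contact_force: [0.7, 3.0, 3.7]
opening: 0.004
```

apply_moves --pt "0 -0.2 0" --pt "0 -0.2 0" --pt "0 -0.2 0" --pt "0 -0.2 0.2" --pt "0 -0.2 0.5" --pt "0 -0.2 1" --pt "0 -0.2 2" --pt "0 -0.2 4" --roll '[0,0,0,0,0,0,0,0]' --gripper '[0,0,0,0,0,0,0,0]'

```text
clock: 9.63
tool_pos: [0.6047, 0.1354, 0.2655]
eef_rot: [0.434, 0.558, -0.437, 0.556]
contact_force: [-0.2, 0.2, 0.8]
opening: 0.002
```

Contact held at 3.7–4.9 N in every reading. I'll move up and clear.

apply_moves --pt "0 0 3" --pt "0 0 6" --pt "0 -3 8" --pt "-1 -7 8" --pt "-2 -11 8" --pt "-3 -15 8" --pt "-4 -19 8" --pt "-5 -23 8" --roll '[0,0,0,0,0,0,0,0]' --gripper '[0,0,0,0,0,0,0,0]'

```text
clock: 10.3
tool_pos: [0.5554, -0.096, 0.3476]
eef_rot: [0.436, 0.557, -0.436, 0.557]
contact_force: [-0.4, 0.4, -0.4]
opening: 0.007
```

apply_moves --pt "-1 -4 0" --pt "-2 -8 0" --pt "-3 -12 0" --pt "-4 -16 0" --pt "-5 -20 0" --pt "-5 -22 0" --pt "-5 -22 0" --pt "-5 -22 0" --roll '[0,0,0,0,0,0,0,0]' --gripper '[0,0,0,0,0,0,0,0]'

```text
clock: 10.97
tool_pos: [0.5059, -0.3153, 0.3471]
eef_rot: [0.437, 0.556, -0.436, 0.556]
contact_force: [0.6, 0.7, -0.2]
opening: 0.004
```

```bash
python3 - <<'E'
from plant import r,cams
from h import *
S=[];o=[]
for n in("scene","top"):
    s=cams.snapshot(n); S.append((s,cv2.cvtColor(s['image'],cv2.COLOR_RGB2GRAY).astype('f4')))
    o.append(s["image"])
x=np.array([.549,.144,.2133])
m=minimize(cost,x,args=(S,),method='Nelder-Mead',options=dict(initial_simplex=x+np.r_[np.zeros((1,3)),.004*np.eye(3)]))
print(m.x,m.fun)
cv2.imwrite("pics/end.png",np.vstack(o)[::1,:,::-1][:,:,:] if 0 else cv2.resize(np.hstack(o),(800,250),interpolation=cv2.INTER_AREA)[:,:,::-1])
b=np.load("top0.npz")["image"]
for nm,(u,v) in dict(flask=(294,115),can=(185,202),lid=(370,228),jar=(285,195)).items():
    A_=b[v-32:v+32,u-32:u+32].mean(2).astype('f4');B_=o[1][v-32:v+32,u-32:u+32].mean(2).astype('f4')
    print(nm,np.round(cv2.phaseCorrelate(A_,B_),2),abs(A_-B_).mean())
E
python3 st.py
```

```text
[0.54899129 0.1439989  0.21328249] -147.20663452148438
clock 11.0667
q [ 0.5489  0.5489 -0.1261  1.5311  0.0733  1.0663 -0.9198]
tool_pos [ 0.507  -0.3125  0.3471]
eef_rot [ 0.4356  0.5576 -0.4346  0.5573]
contact_force [-0.1297  0.88   -0.0197]
moment [ 0.0246 -0.0185 -0.0225]
opening 0.0067Traceback (most recent call last):
  File "<stdin>", line 14, in <module>
    return _wrapfunc(a, 'round', decimals=decimals, out=out)
    return _wrapit(obj, method, *args, **kwds)
    conv = _array_converter(obj)
ValueError: setting an array element with a sequence. The requested array has an inhomogeneous shape after 1 dimensions. The detected shape was (2,) + inhomogeneous part.
```

View pics/end.png

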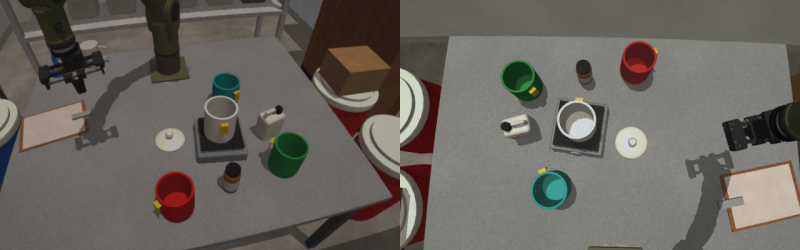

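The picture shows the jar on the scale at (577,120), with the lid, can and flask where they started and the hand well clear. The refit puts the jar within 0.1 mm of its starting position. Handing in.

```bash
python3 -c "
from plant import r
print(r.finish_job())"
```

```text
the job is handed in; nothing more can be done
None
```

I traced the whole rim once with the fingers shut and pointing down, clockwise from the tag back to the tag, and handed the job in at about 11 s on the robot's clock. `finish_job` gives no verdict, so success is judged only from my own checks.

- **Contact:** the vertical force read 3.7–4.9 N at every stop, including the start and the return to the tag. Sideways drag stayed under about 4 N. I only read forces between moves, so nothing was measured within a move.
- **Jar:** refitting the rim at the end put it within 0.1 mm of its starting position and height. A mid-trace picture suggested an offset of 1–2 mm, but the refit didn't show it.
- **Other objects:** in the last pictures the lid, can and amber jar stand where they started, and the hand is well clear. My numeric image comparison for these three crashed on a formatting error in the script. I didn't rerun it, so this rests on viewing the pictures only.

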